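# Pair the pot loggers with the receiver

## Task

Pair the moisture loggers in the pots with the receiver: gently press the receiver's green key down until it stays down, then in the same way the red, the yellow and the blue logger cap, in that order. Do not press the white cap, and do not lift, shift or tip the pots or anything else on the bench.

Things in the scene. Friction and masses are not known exactly. Their poses are not given: they have to be found in the camera images.
- receiver: White and grey radio receiver box, fixed to the bench, 100 x 130 mm and 44 mm high, with a black stub aerial (10 mm thick, its top 104 mm above the bench) at one corner, 68 mm from the key's axis. Origin: centre of its underside, on the bench (z = 0).
- green_top (a point): Centre of the top face of the receiver's round green key (36 mm across), on the box's vertical centre line; when up it is 66 mm above the bench. It stands 16 mm proud of a black collar 50 mm across. The point moves with the key.
- green_cap (a joint): How far the green key is pressed, m: 0 up (start) to 0.012 at its bottom stop. It slides straight down; the push needed rises from about 4 N at first to 7 N at the stop (plus about 0.5 N at 30 mm/s), and it stays down where it is left; it counts as pressed from 0.004, so 6 to 9 mm is a good press. A push of over 20 N on it, the caps, the receiver or the pots is not gentle.
- red_pot: Loose terracotta-coloured plant pot, 0.45 kg give or take, 90 mm across at the rim, 67 mm at the foot, 72 mm high, standing on the bench, filled, with sprouts round its edge up to 95 mm above the bench (they yield). In its middle stands a black round logger 50 mm across (top 104 mm above the bench) with a red cap. Origin: centre of the pot's underside.
- red_top (a point): Centre of the top face of the red cap (round, 36 mm across) on the pot's vertical axis; when up it is 120 mm above the bench, 16 mm proud of the logger. The point moves with the cap. To be pressed.
- red_cap (a joint): How far the red cap is pressed, m: 0 up (start) to 0.012 at its bottom stop; same action as the green key: 4 to 7 N, stays where it is left, counts as pressed from 0.004.
- yellow_pot: Loose terracotta-coloured plant pot, 0.45 kg give or take, 90 mm across at the rim, 67 mm at the foot, 72 mm high, standing on the bench, filled, with sprouts round its edge up to 95 mm above the bench (they yield). In its middle stands a black round logger 50 mm across (top 104 mm above the bench) with a yellow cap. Origin: centre of the pot's underside.
- yellow_top (a point): Centre of the top face of the yellow cap (round, 36 mm across) on the pot's vertical axis; when up it is 120 mm above the bench, 16 mm proud of the logger. The point moves with the cap. To be pressed.
- yellow_cap (a joint): How far the yellow cap is pressed, m: 0 up (start) to 0.012 at its bottom stop; same action as the green key: 4 to 7 N, stays where it is left, counts as pressed from 0.004.
- blue_pot: Loose terracotta-coloured plant pot, 0.45 kg give or take, 90 mm across at the rim, 67 mm at the foot, 72 mm high, standing on the bench, filled, with sprouts round its edge up to 95 mm above the bench (they yield). In its middle stands a black round logger 50 mm across (top 104 mm above the bench) with a blue cap. Origin: centre of the pot's underside.
- blue_top (a point): Centre of the top face of the blue cap (round, 36 mm across) on the pot's vertical axis; when up it is 120 mm above the bench, 16 mm proud of the logger. The point moves with the cap. To be pressed.
- blue_cap (a joint): How far the blue cap is pressed, m: 0 up (start) to 0.012 at its bottom stop; same action as the green key: 4 to 7 N, stays where it is left, counts as pressed from 0.004.
- white_pot: Loose terracotta-coloured plant pot, 0.45 kg give or take, 90 mm across at the rim, 67 mm at the foot, 72 mm high, standing on the bench, filled, with sprouts round its edge up to 95 mm above the bench (they yield). In its middle stands a black round logger 50 mm across (top 104 mm above the bench) with a white cap. Origin: centre of the pot's underside.
- white_top (a point): Centre of the top face of the white cap (round, 36 mm across) on the pot's vertical axis; when up it is 120 mm above the bench, 16 mm proud of the logger. The point moves with the cap. Spare logger, NOT to be pressed (it counts as disturbed beyond 0.003 m).
- white_cap (a joint): How far the white cap is pressed, m: 0 up (start) to 0.012 at its bottom stop; same action as the green key: 4 to 7 N, stays where it is left, counts as pressed from 0.004.
- seedling_pot: Loose pot like the others (90 mm across, 72 mm high) with a seedling up to 135 mm above the bench and no logger. Origin: on its underside. Bystander.
- corner_pot: Another loose seedling pot without logger, same size, farther back on the right. Origin: on its underside. Bystander.
- spare_pots: Nested stack of three empty pots, 80 mm across, 114 mm high, back left. Origin: on its underside. Bystander.
- spray_bottle: Clear bottle with blue cap, 72 mm across, 190 mm high, back right. Origin: on its underside. Bystander.
- label_box: Small grey open box, 80 x 120 x 40 mm, with coloured plant labels standing 62 mm high, front left. Origin: on its underside. Bystander.
- trowel: Small spatula with wooden handle, 200 mm long, lying at the back, its blade to the left. Origin: under its middle, on the bench. Bystander.

How it is judged:
On the way, in this order (a step that is already met when the one before it is completed fails the run):
1. the receiver's green key is pressed down at least 4 mm (value of joint green_cap above 0.004 m), for 0.1 s.
2. the red cap is pressed down at least 4 mm (value of joint red_cap above 0.004 m), for 0.1 s.
3. the yellow cap is pressed down at least 4 mm (value of joint yellow_cap above 0.004 m), for 0.1 s.
4. the blue cap is pressed down at least 4 mm (value of joint blue_cap above 0.004 m), for 0.1 s.
At the end, for the whole second after the job is handed in: Green key, red, yellow and blue caps each down 4 mm or more, in that order, never pushed above 20 N; white cap under 3 mm; logger pots upright, at rest, never lifted, all loose things within 20 mm of their start (value of joint each of green_cap, red_cap, yellow_cap, blue_cap above 0.004 m and value of joint white_cap below 0.003 m and distance of each of red_pot, yellow_pot, blue_pot, white_pot, seedling_pot, corner_pot, spare_pots, spray_bottle, label_box, trowel from where it was at the start of the episode below 0.02 m and angle between each of red_pot, yellow_pot, blue_pot, white_pot's own z axis and vertical below 0.1 rad and linear speed of each of red_pot, yellow_pot, blue_pot, white_pot below 0.02 m/s); the robot touches nothing.
It fails at once if a cap is pressed out of order (green, red, yellow, blue) ((value of joint red_cap above 0.004 m and value of joint green_cap below 0.004 m) or (value of joint yellow_cap above 0.004 m and value of joint red_cap below 0.004 m) or (value of joint blue_cap above 0.004 m and value of joint yellow_cap below 0.004 m)).
It fails at once if the white cap is pressed (value of joint white_cap above 0.003 m).
It fails at once if the robot presses on the receiver or a logger pot with more than 20 N (contact force between any of the arm, the fingers and receiver above 20 N or contact force between any of the arm, the fingers and red_pot above 20 N or contact force between any of the arm, the fingers and yellow_pot above 20 N or contact force between any of the arm, the fingers and blue_pot above 20 N or contact force between any of the arm, the fingers and white_pot above 20 N).
It fails at once if a logger pot is lifted more than 10 mm, shifted more than 20 mm or tipped more than 0.2 rad (height (world z) of any of red_pot, yellow_pot, blue_pot, white_pot above 0.01 m or distance of any of red_pot, yellow_pot, blue_pot, white_pot from where it was at the start of the episode above 0.02 m or angle between any of red_pot, yellow_pot, blue_pot, white_pot's own z axis and vertical above 0.2 rad).
It fails at once if a bystander is shifted more than 20 mm (distance of any of seedling_pot, corner_pot, spare_pots, spray_bottle, label_box, trowel from where it was at the start of the episode above 0.02 m).
It also fails if it takes over 58 s, if anything falls off the work surface, if the arm or the gripper's body presses on something with over 40 N, if the wrist force passes 120 N, or if a joint passes its speed limit or range.

## Robot

A 6-joint arm with a two-finger parallel gripper is mounted at the origin on the work surface. World frame = base frame: x ahead of the robot, y to its left, z up, the work surface at z = 0. Lengths are in m, angles in rad, forces in N, time in s.
With the tool pointing down it reaches from about 0.325 to 1 m from the base axis. Payload 5.1 kg.
Tool frame: the origin (TCP) lies midway between the tips of the shut fingers; the grasp point (between the pads) lies 19 mm behind it; z points along the fingers, y is the direction in which the jaws open and shut (so a half turn about z gives the same grasp; the last joint's range is limited). The gripper opens to 85 mm and grips with 20 to 120 N. Pads are 22 mm wide; open, the fingers measure 114 mm over their backs; the gripper's body (76 mm by 85 mm) begins 54 mm behind the grasp point. The pads swing forward as they close: fully open they stand 13 mm farther back than shut.
Start: joints at [1.151, 0.124, 1.65, -0, 1.367, -0.083], TCP at [0.215, 0.613, 0.231] pointing down, gripper open.
Joint ranges: [-2.61, 2.61], [-1.02, 2.33], [0.03, 2.71], [-1.35, 4.49], [0.32, 2.68], [-2.91, 2.91]. Speed limits (rad/s): [2.57, 2.57, 3.14, 3.14, 3.14, 3.14].

## Interface

Orientations are given as a rotation vector (axis times angle).
In Python, from workcell import status, camera, job gives the robot as it stands.
- The arm moves only by the shell command python3 -m inch 'ROWS' [FORCE]. ROWS is JSON, a list of rows, each a list of 3 entries, a list of its own where there are three numbers: the closure, from 0 (fully open) to 1 (shut), then the shift along the tool's x, y, z in m, then the turn, a rotation vector about the tool's x, y, z in degrees. In form: [[hand, [tx, ty, tz], [ax, ay, az]], ...]. A call has exactly 5 rows; each row is the pose to reach, as a shift and turn from the pose commanded when the call began, along the tool's axes at that moment; what a row does not reach only later rows make up. A row lasts 1/8 s, in which the tool goes at most 62.5 mm and 10.7 degrees, less where a joint would pass 70% of its speed; a pose out of reach is approached as far as the arm can. A call with a gripper value outside its range is refused whole. The fingers move at their own pace and stop on an object; FORCE is the grip in N (left out, the last holds). Time passes only in rows, so rows that repeat a pose let the fingers close, or fill a call up. It gives the time, the measured TCP pose, the force and the opening at its end, in the units of the state.
- status.sense(): the state, without advancing time (a new reading comes with each control period).
- camera(name): name is "side" or "top" or "wrist"; returns a dict with "image" (384x512x3 uint8, red, green, blue), "depth" (384x512 float32, m along the optical axis (not along the pixel's ray), 0 where there is no reading), "fx", "fy", "cx", "cy" (pixels), "T" (4x4, takes a point from camera to world coordinates). Camera axes: x right, y down, z forward; pixel columns grow to the right and rows downward; lengths in m; the calibration is good to about 2 mm. A picture is of the moment at which its call begins.
- job.hand_in(): hands the job in, once; it reports no verdict.
The state is a dict: "clock": time; "joint_pos": joint angles; "joint_velocities": joint speeds; "tau": joint torques, N m; "tool_pos": TCP position; "ee_rot": TCP orientation; "wrist_force": force on the tool from outside, world axes, zero at the start; "moment": the same for the moment, N m; "width": finger opening in m.
Only numpy, scipy, OpenCV 4.12 (cv2) and the standard library are available. Lean on these libraries where they do the work, as an engineer would, in place of code of your own. Each camera call takes 0.05 s, during which the arm holds its last target.

## Working session

There is one attempt and no reset: what is moved stays moved. The work goes in short steps, Python scripts to look and compute and a shell command to move; the robot and the scene stay as the last step left them, time stands still between calls to the robot, and variables do not carry over. Pictures are saved under pics/ and viewed, and the job is handed in when it is done.

```bash
mkdir -p pics; ls; python3 - <<'E'
from workcell import status,camera
import cv2,numpy as np
s=status.sense()
for k,v in s.items(): print(k,np.round(v,4))
for n in ("top","side","wrist"):
    c=camera(n); cv2.imwrite(f"pics/{n}0.png",c["image"][:,:,::-1]); print(n,c["fx"],c["cx"],c["cy"],np.round(c["T"],3).tolist())
    np.savez(f"pics/{n}0.npz",**c)
E
```

```text
pics
clock 0.0
joint_pos [ 1.1514  0.1245  1.6517  0.      1.3675 -0.0826]
joint_velocities [ 0.0002  0.0011  0.0018 -0.0018 -0.0007  0.0004]
tau [ 1.20000e-03 -4.23636e+01 -3.65443e+01  0.00000e+00  7.30000e-03
 -0.00000e+00]
tool_pos [0.2146 0.6129 0.23  ]
ee_rot [-0.5264 -3.0966  0.0032]
wrist_force [ 0.8334 -0.0827  0.646 ]
moment [ 0.0045  0.0695 -0.0226]
width 0.0852
top 370.02200249644847 255.39306648638077 196.55825383118238 [[-0.021, -0.998, 0.068, 0.508], [-1.0, 0.021, 0.001, -0.019], [-0.002, -0.068, -0.998, 1.19], [0.0, 0.0, 0.0, 1.0]]
side 403.7269858984473 259.44855767989435 194.20189494708114 [[0.938, -0.222, 0.266, 0.241], [-0.347, -0.574, 0.742, -0.899], [-0.012, -0.788, -0.616, 0.858], [0.0, 0.0, 0.0, 1.0]]
wrist 326.23761008849004 257.30350926759485 192.31261646581294 [[0.329, 0.894, 0.304, 0.137], [0.944, -0.311, -0.108, 0.642], [-0.002, 0.323, -0.946, 0.373], [0.0, 0.0, 0.0, 1.0]]
```

View pics/top0.png

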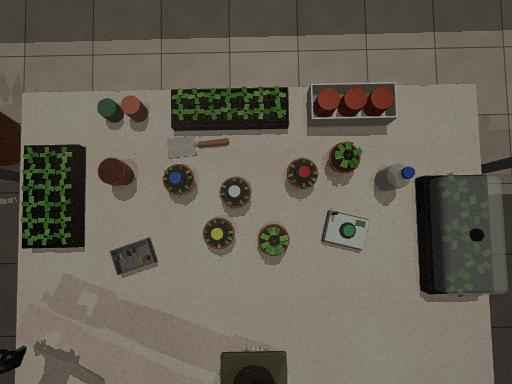

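View pics/side0.png

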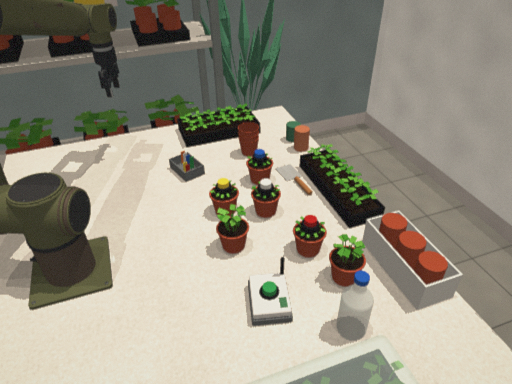

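View pics/wrist0.png

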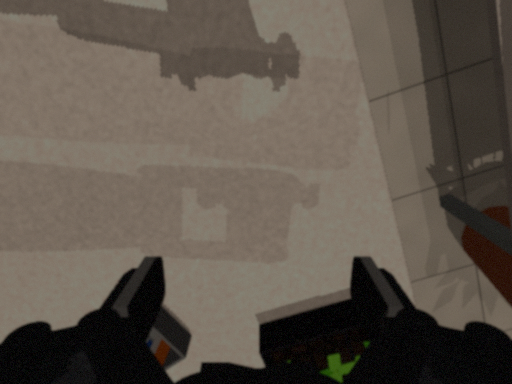

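The top view shows green at (347,230), red (304,172), yellow (217,234), blue (175,178) and white (234,191). The side view shows all five caps unobstructed. Next I'll measure each cap in both views.

```bash
cat > h.py <<'E'
import cv2,numpy as np
from workcell import camera,status
def load(n): return dict(np.load(f"pics/{n}.npz"))
def world(c,uv,d):
    u,v=uv[:,0],uv[:,1]
    p=np.stack([(u-c["cx"])/c["fx"]*d,(v-c["cy"])/c["fy"]*d,d],1)
    return p@c["T"][:3,:3].T+c["T"][:3,3]
RNG={"green":[(55,90)],"red":[(0,4),(176,180)],"yellow":[(22,34)],"blue":[(105,125)],"white":None}
def blob(c,name,seed,r=14,smin=140,vmin=60):
    hsv=cv2.cvtColor(c["image"],cv2.COLOR_RGB2HSV).astype(int)
    if RNG[name] is None: m=(hsv[...,1]<60)&(hsv[...,2]>130)
    else: m=np.any([(hsv[...,0]>=a)&(hsv[...,0]<=b) for a,b in RNG[name]],0)&(hsv[...,1]>smin)&(hsv[...,2]>vmin)
    k=np.zeros(m.shape,np.uint8); cv2.circle(k,seed,r,1,-1); m=(m&(k>0)).astype(np.uint8)
    n,l,st,ce=cv2.connectedComponentsWithStats(m)
    i=1+np.argmax(st[1:,4]); vs,us=np.where(l==i)
    uv=np.stack([us,vs],1).astype(float); d=c["depth"][vs,us]; ok=d>0
    return uv[ok],world(c,uv[ok],d[ok]),st[i]
E
python3 - <<'E'
from h import *
S={"top0":{"green":(347,230),"red":(304,172),"yellow":(217,234),"blue":(175,178),"white":(234,191)},
"side0":{"green":(270,289),"red":(310,221),"yellow":(224,185),"blue":(260,155),"white":(265,186)}}
for n,s in S.items():
  c=load(n)
  for k,p in s.items():
    uv,P,st=blob(c,k,p)
    zt=np.percentile(P[:,2],85); T=P[abs(P[:,2]-zt)<.006]
    # circle centre from top pixels
    print(n,k,"bbox",st[:5],"ztop %.3f"%np.median(T[:,2]),"mean",T.mean(0).round(3),"mid",((T.max(0)+T.min(0))/2).round(3),"ext",np.ptp(T,0).round(3)[:2])
E
```

```text
Traceback (most recent call last):
  File "h.py", line 15, in blob
    i=1+np.argmax(st[1:,4]); vs,us=np.where(l==i)
        ~~~~~~~~~^^^^^^^^^^
ValueError: attempt to get argmax of an empty sequence
```

```bash
python3 - <<'E'
import cv2
im=cv2.imread("pics/top0.png")[130:270,140:400]
cv2.imwrite("pics/topz.png",cv2.resize(im,None,fx=3,fy=3,interpolation=cv2.INTER_CUBIC))
E
```

```text
(no output)
```

View pics/topz.png

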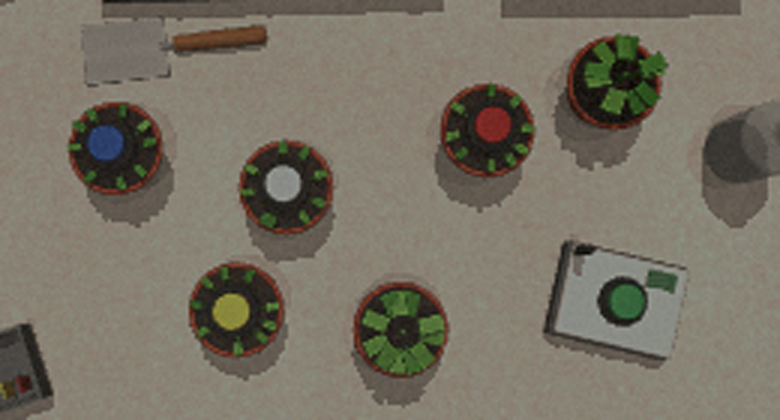

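The zoomed view shows the receiver rotated by about 15°. Its aerial is at its upper-left corner (zoom 580,252). The caps are clean discs about 12 px across. The colour thresholds came out too strict, so I'll loosen them.

```bash
cat > m.py <<'E'
from h import *
S={"top0":{"green":(348,230),"red":(304,172),"yellow":(217,234),"blue":(175,178),"white":(234,191)},
"side0":{"green":(270,289),"red":(310,221),"yellow":(224,185),"blue":(260,155),"white":(265,186)}}
for n,s in S.items():
  c=load(n)
  hsv=cv2.cvtColor(c["image"],cv2.COLOR_RGB2HSV)
  for k,p in s.items():
    try: uv,P,st=blob(c,k,p,r=11,smin=100,vmin=40)
    except ValueError: print(n,k,"none",hsv[p[1],p[0]]); continue
    zt=np.percentile(P[:,2],80); T=P[abs(P[:,2]-zt)<.005]
    print(n,k,hsv[p[1],p[0]],"bbox",st[:5],"ztop %.3f"%np.median(T[:,2]),"mean",T.mean(0).round(3),"mid",((T.max(0)+T.min(0))/2).round(3),"ext",np.ptp(T,0).round(3)[:2])
E
python3 m.py
```

```text
top0 green [ 65 115 104] bbox [343 225  12  11 105] ztop 0.066 mean [ 0.477 -0.297  0.066] mid [ 0.477 -0.297  0.067] ext [0.03  0.034]
top0 red [  1 180 125] bbox [298 165  13  13 122] ztop 0.119 mean [ 0.652 -0.161  0.119] mid [ 0.652 -0.161  0.12 ] ext [0.036 0.035]
top0 yellow [ 29 151 135] bbox [210 228  14  12 124] ztop 0.119 mean [0.476 0.096 0.119] mid [0.476 0.096 0.12 ] ext [0.032 0.032]
top0 blue [110 163 102] bbox [169 172  12  12 118] ztop 0.119 mean [0.642 0.215 0.119] mid [0.641 0.217 0.12 ] ext [0.033 0.033]
top0 white [ 38   7 140] bbox [229 186  11  11 102] ztop 0.118 mean [0.598 0.044 0.119] mid [0.598 0.044 0.119] ext [0.03  0.029]
side0 green [ 66 154 164] bbox [262 282  15  15 178] ztop 0.065 mean [ 0.477 -0.301  0.065] mid [ 0.477 -0.3    0.065] ext [0.033 0.033]
side0 red [  1 205 198] bbox [304 215  13  13 141] ztop 0.119 mean [ 0.652 -0.164  0.119] mid [ 0.653 -0.163  0.118] ext [0.035 0.036]
side0 yellow [ 23 183 149] bbox [217 178  12  11 109] ztop 0.119 mean [0.477 0.093 0.119] mid [0.476 0.095 0.119] ext [0.034 0.039]
side0 blue [109 187 101] bbox [254 149  11  10  83] ztop 0.119 mean [0.641 0.212 0.119] mid [0.64  0.212 0.119] ext [0.03  0.036]
side0 white [ 17  26 140] bbox [260 177  16  11 126] ztop 0.119 mean [0.599 0.041 0.119] mid [0.599 0.042 0.119] ext [0.035 0.034]
```

Both views agree within 4 mm in y and 1 mm in x and z. The heights match the text (66 and 120 mm). My targets are green (.477,-.299,.066), red (.652,-.162,.120), yellow (.476,.095,.120) and blue (.641,.214,.120).

```bash
cat > go.py <<'E'
import sys,numpy as np
from scipy.spatial.transform import Rotation as R
from workcell import status
s=status.sense(); r=R.from_rotvec(s["ee_rot"]).as_matrix(); p=np.array(s["tool_pos"])
print("t",s["clock"],"p",p.round(4),"zaxis",r[:,2].round(4),"F",np.round(s["wrist_force"],2),"w",s["width"])
for a in sys.argv[1:]:
    t=np.array(eval(a)); d=r.T@(t-p); print(t,"shift mm",(d*1000).round(1)); 
E
python3 go.py "(.40,.36,.25)" "(.50,.1,.25)" "(.477,-.299,.2)"
```

```text
t 0.15 p [0.2146 0.613  0.2303] zaxis [-7.0e-04 -1.5e-03 -1.0e+00] F [ 0.34 -0.49 -0.58] w 0.08546300689904854
[0.4  0.36 0.25] shift mm [-258.6 -177.6  -19.4]
[0.5  0.1  0.25] shift mm [-438.9 -390.   -19.1]
[ 0.477 -0.299  0.2  ] shift mm [-549.  -774.1   31.5]
```

```bash
python3 -m inch '[[1,[-52,-36,-19],[0,0,0]],[1,[-104,-72,-19],[0,0,0]],[1,[-156,-108,-19],[0,0,0]],[1,[-208,-144,-19],[0,0,0]],[1,[-259,-178,-19],[0,0,0]]]' 30 --help 2>&1 | head; python3 go.py "(.50,.1,.25)"
```

```text
invalid input: not JSON, or not a number
t 0.15 p [0.2146 0.613  0.2303] zaxis [-7.0e-04 -1.5e-03 -1.0e+00] F [ 0.34 -0.49 -0.58] w 0.08546300689904854
[0.5  0.1  0.25] shift mm [-438.9 -390.   -19.1]
```

That call was refused, which was lucky because I had typed millimetres. The shifts are in metres, so I'm retyping them.

```bash
python3 -m inch '[[1,[-0.05,-0.034,-0.019],[0,0,0]],[1,[-0.1,-0.068,-0.019],[0,0,0]],[1,[-0.15,-0.102,-0.019],[0,0,0]],[1,[-0.2,-0.136,-0.019],[0,0,0]],[1,[-0.25,-0.17,-0.019],[0,0,0]]]' 30 ; python3 go.py "(.52,.1,.25)"  "(.477,-.299,.2)"
```

```text
clock: 0.78
tool_pos: [0.3953, 0.3686, 0.2501]
ee_rot: [0.526, 3.097, -0.0]
wrist_force: [0.6, 0.5, 0.3]
width: -0.0005
t 0.775 p [0.3953 0.3686 0.2501] zaxis [ 0.e+00 -1.e-04 -1.e+00] F [0.62 0.54 0.26] w -0.0004902096647284871
[0.52 0.1  0.25] shift mm [-2.064e+02 -2.124e+02  1.000e-01]
[ 0.477 -0.299  0.2  ] shift mm [-297.5 -603.2   50.2]
```

```bash
python3 -m inch '[[1,[-0.042,-0.042,0],[0,0,0]],[1,[-0.084,-0.084,0],[0,0,0]],[1,[-0.126,-0.126,0],[0,0,0]],[1,[-0.168,-0.168,0],[0,0,0]],[1,[-0.206,-0.212,0],[0,0,0]]]' ; python3 go.py "(.477,-.299,.2)"
```

```text
clock: 1.4
tool_pos: [0.5194, 0.1003, 0.2501]
ee_rot: [0.527, 3.097, 0.0]
wrist_force: [0.6, 0.8, 0.2]
width: 0.0002
t 1.4 p [0.5194 0.1003 0.2501] zaxis [ 1.e-04  1.e-04 -1.e+00] F [0.56 0.84 0.19] w 0.00024255147012249947
[ 0.477 -0.299  0.2  ] shift mm [ -92.  -390.9   50.1]
```

```bash
python3 -m inch '[[1,[-0.012,-0.05,0],[0,0,0]],[1,[-0.024,-0.1,0],[0,0,0]],[1,[-0.036,-0.15,0],[0,0,0]],[1,[-0.048,-0.2,0],[0,0,0]],[1,[-0.06,-0.25,0],[0,0,0]]]' ; python3 go.py "(.477,-.299,.15)"
```

```text
clock: 2.02
tool_pos: [0.4924, -0.1551, 0.2501]
ee_rot: [-0.527, -3.097, -0.0]
wrist_force: [-0.3, -0.4, -0.7]
width: -0.0002
t 2.025 p [ 0.4924 -0.1551  0.2501] zaxis [ 0.e+00  1.e-04 -1.e+00] F [-0.3  -0.41 -0.7 ] w -0.00015268690749773136
[ 0.477 -0.299  0.15 ] shift mm [ -33.  -140.9  100.1]
```

```bash
python3 -m inch '[[1,[-0.011,-0.047,0],[0,0,0]],[1,[-0.022,-0.094,0],[0,0,0]],[1,[-0.033,-0.141,0],[0,0,0]],[1,[-0.033,-0.141,0.05],[0,0,0]],[1,[-0.033,-0.141,0.1],[0,0,0]]]' ; python3 go.py "(.477,-.299,.066)"; python3 - <<'E'
from h import *
for n in ("side","wrist"): cv2.imwrite(f"pics/{n}1.png",camera(n)["image"][:,:,::-1])
a=np.hstack([cv2.imread("pics/side1.png")[140:384,130:400],cv2.imread("pics/wrist1.png")[140:384]]);cv2.imwrite("pics/c1.png",a)
E
```

```text
clock: 2.65
tool_pos: [0.4775, -0.2986, 0.1496]
ee_rot: [0.529, 3.095, -0.001]
wrist_force: [0.6, -0.5, 0.0]
width: -0.0
t 2.65 p [ 0.4775 -0.2986  0.1496] zaxis [ 0.0014 -0.001  -1.    ] F [ 0.6  -0.5   0.02] w -3.360674119054412e-05
[ 0.477 -0.299  0.066] shift mm [ 0.5 -0.5 83.6]
```

View pics/c1.png

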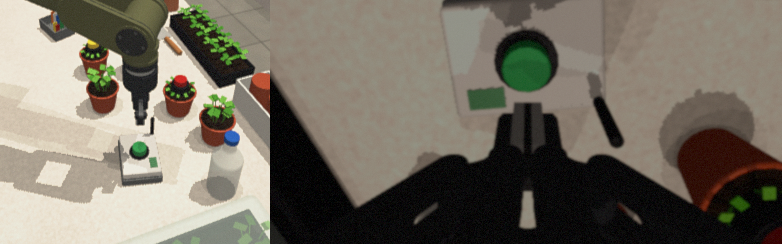

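The wrist view shows the key at (527,65), straight ahead of the shut fingers. The aerial at (605,120) lies roughly along the jaw axis. I'll turn the tool 50° so the wide knuckles point away from it, and descend a little.

```bash
python3 -m inch '[[1,[0,0,0.01],[0,0,-10]],[1,[0,0,0.02],[0,0,-20]],[1,[0,0,0.03],[0,0,-30]],[1,[0,0,0.04],[0,0,-40]],[1,[0,0,0.05],[0,0,-50]]]' ; python3 go.py "(.477,-.299,.066)"; python3 -c "
from workcell import status;print(status.sense()['joint_pos'])"
```

```text
clock: 3.38
tool_pos: [0.4787, -0.2982, 0.1026]
ee_rot: [-0.841, 3.025, -0.004]
wrist_force: [-0.4, 1.0, 0.1]
width: 0.0002
t 3.375 p [ 0.4787 -0.2982  0.1026] zaxis [ 0.0025 -0.0019 -1.    ] F [-0.39  1.    0.15] w 0.0002054734766567758
[ 0.477 -0.299  0.066] shift mm [ 2.   0.3 36.6]
[-6.52213880e-01  4.97706138e-02  1.95616306e+00 -5.25960584e-05
  1.13252000e+00 -2.76504086e+00]
```

```bash
python3 -m inch '[[1,[0.001,0,0.01],[0,0,0]],[1,[0.001,0,0.018],[0,0,0]],[1,[0.001,0,0.024],[0,0,0]],[1,[0.001,0,0.028],[0,0,0]],[1,[0.001,0,0.028],[0,0,0]]]' ; python3 go.py "(.477,-.299,.066)" "(.477,-.299,.0585)"
```

```text
clock: 4.0
tool_pos: [0.4765, -0.2979, 0.072]
ee_rot: [0.831, -3.029, -0.001]
wrist_force: [-1.0, 0.2, 0.7]
width: 0.0004
t 4.0 p [ 0.4765 -0.2979  0.072 ] zaxis [-5.e-04  4.e-04 -1.e+00] F [-1.01  0.2   0.7 ] w 0.00042414830588344206
[ 0.477 -0.299  0.066] shift mm [ 0.1 -1.2  6. ]
[ 0.477  -0.299   0.0585] shift mm [ 0.1 -1.2 13.5]
```

```bash
python3 -m inch '[[1,[0,-0.001,0.003],[0,0,0]],[1,[0,-0.001,0.006],[0,0,0]],[1,[0,-0.001,0.0085],[0,0,0]],[1,[0,-0.001,0.011],[0,0,0]],[1,[0,-0.001,0.0115],[0,0,0]]]' ; python3 go.py "(.477,-.299,.0585)"
```

```text
clock: 4.62
tool_pos: [0.4774, -0.2991, 0.0612]
ee_rot: [-0.832, 3.029, -0.001]
wrist_force: [-1.8, 0.5, 4.7]
width: -0.0003
t 4.625 p [ 0.4774 -0.2991  0.0612] zaxis [ 3.e-04 -3.e-04 -1.e+00] F [-1.75  0.52  4.67] w -0.00025978584315808047
[ 0.477  -0.299   0.0585] shift mm [0.3 0.3 2.7]
```

In contact at 4.7 N, with about 5 mm of travel. I'll go another 2.5 mm.

```bash
python3 -m inch '[[1,[0,0,0.001],[0,0,0]],[1,[0,0,0.002],[0,0,0]],[1,[0,0,0.003],[0,0,0]],[1,[0,0,0.003],[0,0,0]],[1,[0,0,0.003],[0,0,0]]]' ; python3 go.py "(.477,-.299,.15)"
```

```text
clock: 5.25
tool_pos: [0.4774, -0.2991, 0.0583]
ee_rot: [-0.832, 3.029, -0.001]
wrist_force: [-1.1, 0.6, 5.6]
width: -0.0002
t 5.25 p [ 0.4774 -0.2991  0.0583] zaxis [ 4.e-04 -4.e-04 -1.e+00] F [-1.12  0.58  5.57] w -0.00020788600961574075
[ 0.477 -0.299  0.15 ] shift mm [  0.3   0.2 -91.7]
```

```bash
python3 -m inch '[[1,[0,0,-0.02],[0,0,0]],[1,[0,0,-0.06],[0,0,0]],[1,[0,0,-0.11],[0,0,10]],[1,[0,0,-0.16],[0,0,20]],[1,[0,0,-0.16],[0,0,30]]]' ; python3 go.py "(.652,-.162,.20)"; python3 - <<'E'
from h import *
for n in ("side","top","wrist"):
    c=camera(n); cv2.imwrite(f"pics/{n}2.png",c["image"][:,:,::-1]); np.savez(f"pics/{n}2.npz",**c)
for n,k,p in (("side2","green",(270,289)),("top2","green",(348,230))):
    try:
        uv,P,st=blob(load(n),k,p,r=11,smin=100,vmin=40); print(n,st,np.percentile(P[:,2],[50,80,95]).round(4))
    except Exception as e: print(n,e)
E
```

```text
clock: 5.88
tool_pos: [0.4797, -0.3007, 0.2252]
ee_rot: [-0.01, 3.132, -0.011]
wrist_force: [-0.1, -0.7, -0.3]
width: 0.0003
t 5.875 p [ 0.4797 -0.3007  0.2252] zaxis [ 0.0096 -0.0072 -0.9999] F [-0.14 -0.72 -0.26] w 0.00027315189966183354
[ 0.652 -0.162  0.2  ] shift mm [-173.   137.8   25.9]
side2 [261 284  16  13 155] [0.0575 0.0587 0.0601]
top2 [342 225  10  11  75] [0.0572 0.0591 0.0603]
```

View pics/side2.png

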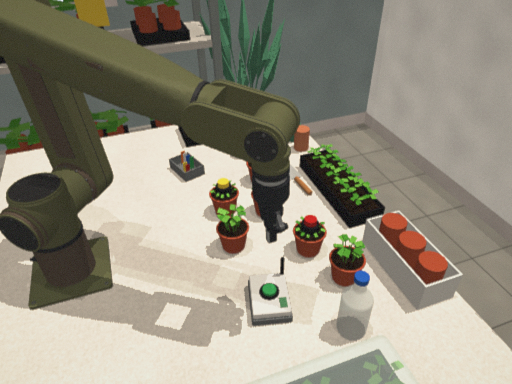

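The side view shows the green key at (270,290) sunk to z≈.058, so it is about 8 mm down. Red is next.

```bash
python3 -m inch '[[1,[-0.043,0.035,0],[0,0,0]],[1,[-0.086,0.07,0],[0,0,0]],[1,[-0.13,0.105,0],[0,0,0]],[1,[-0.173,0.138,0.02],[0,0,0]],[1,[-0.173,0.138,0.06],[0,0,0]]]' ; python3 go.py "(.652,-.162,.125)"
```

```text
clock: 6.65
tool_pos: [0.6516, -0.1563, 0.1582]
ee_rot: [-0.031, 3.138, -0.001]
wrist_force: [0.1, -1.1, -1.3]
width: 0.0001
t 6.65 p [ 0.6516 -0.1563  0.1582] zaxis [ 3.4e-03 -5.0e-04 -1.0e+00] F [ 0.07 -1.13 -1.3 ] w 0.00011890504275314848
[ 0.652 -0.162  0.125] shift mm [-0.2 -5.7 33.2]
```

```bash
python3 -m inch '[[1,[0,-0.005,0],[0,0,0]],[1,[0,-0.005,0.01],[0,0,0]],[1,[0,-0.005,0.02],[0,0,0]],[1,[0,-0.005,0.025],[0,0,0]],[1,[0,-0.005,0.025],[0,0,0]]]' ; python3 go.py "(.652,-.162,.120)" "(.652,-.162,.1125)"
```

```text
clock: 7.28
tool_pos: [0.6483, -0.164, 0.1327]
ee_rot: [0.019, -3.141, -0.0]
wrist_force: [0.0, 1.0, 0.1]
width: 0.0003
t 7.275 p [ 0.6483 -0.164   0.1327] zaxis [-3.e-04  1.e-04 -1.e+00] F [0.02 1.04 0.13] w 0.0002947841672011006
[ 0.652 -0.162  0.12 ] shift mm [-3.8  1.9 12.7]
[ 0.652  -0.162   0.1125] shift mm [-3.8  1.9 20.2]
```

```bash
python3 -m inch '[[1,[-0.002,0.001,0.003],[0,0,0]],[1,[-0.004,0.002,0.006],[0,0,0]],[1,[-0.004,0.002,0.008],[0,0,0]],[1,[-0.004,0.002,0.008],[0,0,0]],[1,[-0.004,0.002,0.008],[0,0,0]]]' ; python3 go.py "(.652,-.162,.120)" "(.652,-.162,.1125)"
```

```text
clock: 7.9
tool_pos: [0.6525, -0.1618, 0.1248]
ee_rot: [-0.019, 3.142, -0.0]
wrist_force: [0.8, 0.2, 0.2]
width: -0.0001
t 7.9 p [ 0.6525 -0.1618  0.1248] zaxis [ 0. -0. -1.] F [0.84 0.2  0.21] w -5.7275919995424185e-05
[ 0.652 -0.162  0.12 ] shift mm [ 0.5 -0.2  4.8]
[ 0.652  -0.162   0.1125] shift mm [ 0.5 -0.2 12.3]
```

```bash
python3 -m inch '[[1,[0,0,0.003],[0,0,0]],[1,[0,0,0.006],[0,0,0]],[1,[0,0,0.008],[0,0,0]],[1,[0,0,0.01],[0,0,0]],[1,[0,0,0.01],[0,0,0]]]' ; python3 go.py  "(.652,-.162,.1125)"
```

```text
clock: 8.52
tool_pos: [0.6526, -0.1618, 0.1152]
ee_rot: [-0.019, 3.141, -0.0]
wrist_force: [-1.5, 1.4, 4.8]
width: 0.0001
t 8.525 p [ 0.6526 -0.1618  0.1152] zaxis [ 4.e-04 -2.e-04 -1.e+00] F [-1.55  1.4   4.85] w 7.774477737930919e-05
[ 0.652  -0.162   0.1125] shift mm [ 0.7 -0.2  2.7]
```

```bash
python3 -m inch '[[1,[0,0,0.001],[0,0,0]],[1,[0,0,0.002],[0,0,0]],[1,[0,0,0.003],[0,0,0]],[1,[0,0,0.003],[0,0,0]],[1,[0,0,0.003],[0,0,0]]]' ; python3 go.py  "(.652,-.162,.1125)"
```

```text
clock: 9.15
tool_pos: [0.6526, -0.1618, 0.1123]
ee_rot: [-0.019, 3.141, -0.0]
wrist_force: [-2.0, 0.4, 5.6]
width: 0.0001
t 9.15 p [ 0.6526 -0.1618  0.1123] zaxis [ 3.e-04 -2.e-04 -1.e+00] F [-2.01  0.37  5.64] w 8.527483128499678e-05
[ 0.652  -0.162   0.1125] shift mm [ 0.6 -0.2 -0.2]
```

Now up, then toward yellow. I'll check red from a distance.

```bash
python3 -m inch '[[1,[0,0,-0.02],[0,0,0]],[1,[0,0,-0.06],[0,0,0]],[1,[0,0,-0.115],[0,0,0]],[1,[0.02,0.04,-0.125],[0,0,0]],[1,[0.04,0.09,-0.125],[0,0,0]]]' ; python3 go.py "(.476,.095,.23)"; cat > look.py <<'E'
import sys
from h import *
t=sys.argv[1]
P0={"side":{"green":(270,289),"red":(310,221),"yellow":(224,185),"blue":(260,155),"white":(265,186)},"top":{"green":(348,230),"red":(304,172),"yellow":(217,234),"blue":(175,178),"white":(234,191)}}
for n in ("side","top"):
    c=camera(n); cv2.imwrite(f"pics/{n}{t}.png",c["image"][:,:,::-1])
    for k,p in P0[n].items():
        try:
            uv,P,st=blob(c,k,p,r=11,smin=100,vmin=40); zt=np.percentile(P[:,2],80); T=P[abs(P[:,2]-zt)<.005]
            print(n,k,st,"z",zt.round(4),T.mean(0).round(3))
        except Exception as e: print(n,k,"hidden")
E
python3 look.py 3
```

```text
clock: 9.78
tool_pos: [0.6121, -0.0722, 0.24]
ee_rot: [-0.016, 3.137, -0.001]
wrist_force: [-0.2, 0.8, -1.0]
width: 0.0002
t 9.775 p [ 0.6121 -0.0722  0.24  ] zaxis [ 5.e-03 -9.e-04 -1.e+00] F [-0.18  0.8  -0.99] w 0.00017657707540607098
[0.476 0.095 0.23 ] shift mm [134.5 168.6   9.2]
side green [262 284  15  13 155] z 0.0587 [ 0.477 -0.3    0.057]
side red [303 217  15  11 121] z 0.1127 [ 0.652 -0.164  0.112]
side yellow [217 178  13  11 112] z 0.1199 [0.476 0.093 0.119]
side blue [254 149  11  10  84] z 0.1195 [0.641 0.213 0.119]
side white [260 177  16  12 127] z 0.12 [0.598 0.041 0.119]
top green [343 225  11  11 101] z 0.0586 [ 0.476 -0.298  0.057]
top red hidden
top yellow [211 228  13  12 125] z 0.1202 [0.476 0.096 0.119]
top blue [169 172  12  12 116] z 0.1201 [0.642 0.216 0.119]
top white [229 186  11  11 102] z 0.1207 [0.598 0.044 0.119]
```

View pics/side3.png

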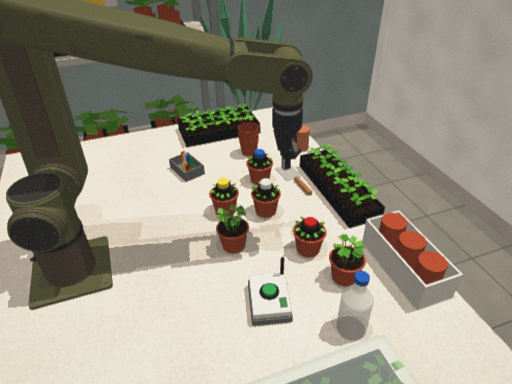

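The side view shows red at (310,223) down 7 mm and the pot unmoved. The other caps are still up. Yellow next.

```bash
python3 -m inch '[[1,[0.035,0.042,0],[0,0,0]],[1,[0.07,0.085,0],[0,0,0]],[1,[0.105,0.13,0],[0,0,0]],[1,[0.135,0.169,0],[0,0,0]],[1,[0.135,0.169,0.04],[0,0,0]]]' ; python3 go.py "(.476,.095,.13)"
```

```text
clock: 10.5
tool_pos: [0.4758, 0.0971, 0.201]
ee_rot: [-0.025, 3.132, 0.002]
wrist_force: [-0.3, -0.3, -0.6]
width: 0.0001
t 10.5 p [0.4758 0.0971 0.201 ] zaxis [ 0.0098  0.0011 -1.    ] F [-0.25 -0.31 -0.59] w 8.185597107887472e-05
[0.476 0.095 0.13 ] shift mm [ 0.5 -2.2 71. ]
```

```bash
python3 -m inch '[[1,[0,-0.001,0.02],[0,0,0]],[1,[0,-0.001,0.045],[0,0,0]],[1,[0,-0.001,0.06],[0,0,0]],[1,[0,-0.001,0.066],[0,0,0]],[1,[0,-0.001,0.066],[0,0,0]]]' ; python3 go.py "(.476,.095,.12)"
```

```text
clock: 11.12
tool_pos: [0.4747, 0.0938, 0.131]
ee_rot: [0.018, -3.141, 0.0]
wrist_force: [-0.3, 0.1, -0.0]
width: -0.0004
t 11.125 p [0.4747 0.0938 0.131 ] zaxis [-1.e-04 -0.e+00 -1.e+00] F [-0.28  0.12 -0.  ] w -0.0003753379190162333
[0.476 0.095 0.12 ] shift mm [-1.3  1.1 11. ]
```

```bash
python3 -m inch '[[1,[-0.001,0.001,0.004],[0,0,0]],[1,[-0.001,0.001,0.008],[0,0,0]],[1,[-0.001,0.001,0.011],[0,0,0]],[1,[-0.001,0.001,0.013],[0,0,0]],[1,[-0.001,0.001,0.015],[0,0,0]]]' ; python3 go.py "(.476,.095,.1125)"
```

```text
clock: 11.75
tool_pos: [0.4756, 0.0951, 0.1164]
ee_rot: [-0.019, 3.141, 0.0]
wrist_force: [-2.2, -0.4, 5.6]
width: -0.0002
t 11.75 p [0.4756 0.0951 0.1164] zaxis [ 4.e-04  0.e+00 -1.e+00] F [-2.23 -0.42  5.56] w -0.00021739574536280203
[0.476  0.095  0.1125] shift mm [-0.4 -0.2  3.9]
```

```bash
python3 -m inch '[[1,[0,0,0.001],[0,0,0]],[1,[0,0,0.0025],[0,0,0]],[1,[0,0,0.0035],[0,0,0]],[1,[0,0,0.0035],[0,0,0]],[1,[0,0,0.0035],[0,0,0]]]' ; python3 go.py "(.476,.095,.1125)"
```

```text
clock: 12.38
tool_pos: [0.4755, 0.0952, 0.1126]
ee_rot: [-0.019, 3.141, 0.0]
wrist_force: [-1.7, -0.1, 5.1]
width: 0.0004
t 12.375 p [0.4755 0.0952 0.1126] zaxis [ 4.e-04  1.e-04 -1.e+00] F [-1.7  -0.07  5.07] w 0.0004463583376295457
[0.476  0.095  0.1125] shift mm [-0.5 -0.2  0.1]
```

```bash
python3 -m inch '[[1,[0,0,-0.02],[0,0,0]],[1,[0,0,-0.06],[0,0,0]],[1,[0,0,-0.115],[0,0,0]],[1,[-0.03,0.03,-0.12],[0,0,0]],[1,[-0.07,0.06,-0.12],[0,0,0]]]' ; python3 go.py "(.641,.214,.23)"; python3 look.py 4
```

```text
clock: 13.0
tool_pos: [0.546, 0.1566, 0.2339]
ee_rot: [-0.018, 3.138, 0.001]
wrist_force: [1.7, -0.5, 0.5]
width: -0.0001
t 13.0 p [0.546  0.1566 0.2339] zaxis [ 4.e-03  5.e-04 -1.e+00] F [ 1.66 -0.55  0.46] w -0.00013538628131672657
[0.641 0.214 0.23 ] shift mm [-95.7  56.2   4.3]
side green [262 284  15  13 154] z 0.0588 [ 0.477 -0.301  0.058]
side red [303 217  15  11 121] z 0.1125 [ 0.652 -0.164  0.111]
side yellow [217 180  12   9  82] z 0.1128 [0.477 0.092 0.112]
side blue [254 149  11  10  86] z 0.1198 [0.641 0.212 0.119]
side white [260 177  16  12 126] z 0.1199 [0.598 0.041 0.119]
top green [343 225  11  11 100] z 0.0595 [ 0.477 -0.298  0.058]
top red [298 166  12  12 119] z 0.1129 [ 0.652 -0.161  0.111]
top yellow [211 227  13  13 101] z 0.1131 [0.477 0.095 0.112]
top blue [169 172  11   6  41] z 0.1207 [0.65  0.22  0.119]
top white [229 186  11  11 102] z 0.1208 [0.598 0.044 0.119]
```

View pics/side4.png

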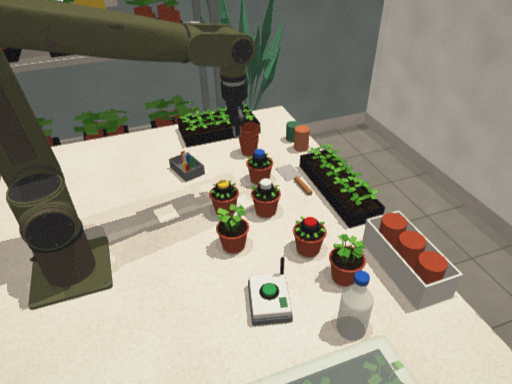

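Yellow at (224,186) is down 7 mm in both views, and blue at (260,155) is still up.

```bash
python3 -m inch '[[1,[-0.03,0.02,0],[0,0,0]],[1,[-0.065,0.04,0],[0,0,0]],[1,[-0.095,0.057,0],[0,0,0]],[1,[-0.095,0.057,0.03],[0,0,0]],[1,[-0.095,0.057,0.06],[0,0,0]]]' ; python3 go.py "(.641,.214,.13)"
```

```text
clock: 13.72
tool_pos: [0.6389, 0.214, 0.1709]
ee_rot: [0.019, -3.141, 0.0]
wrist_force: [0.1, 0.0, -0.1]
width: 0.0003
t 13.725 p [0.6389 0.214  0.1709] zaxis [-1.e-04 -2.e-04 -1.e+00] F [ 0.15  0.05 -0.15] w 0.0003309199450686776
[0.641 0.214 0.13 ] shift mm [-2.1  0.  40.9]
```

```bash
python3 -m inch '[[1,[-0.002,0,0.015],[0,0,0]],[1,[-0.002,0,0.03],[0,0,0]],[1,[-0.002,0,0.036],[0,0,0]],[1,[-0.002,0,0.04],[0,0,0]],[1,[-0.002,0,0.04],[0,0,0]]]' ; python3 go.py "(.641,.214,.12)"
```

```text
clock: 14.35
tool_pos: [0.6412, 0.2142, 0.1328]
ee_rot: [-0.019, 3.141, 0.0]
wrist_force: [0.7, 0.8, -0.6]
width: 0.0002
t 14.35 p [0.6412 0.2142 0.1328] zaxis [ 8.e-04  2.e-04 -1.e+00] F [ 0.72  0.8  -0.6 ] w 0.00021489664335336438
[0.641 0.214 0.12 ] shift mm [ 0.2 -0.2 12.8]
```

```bash
python3 -m inch '[[1,[0,0,0.004],[0,0,0]],[1,[0,0,0.008],[0,0,0]],[1,[0,0,0.011],[0,0,0]],[1,[0,0,0.013],[0,0,0]],[1,[0,0,0.015],[0,0,0]]]' ; python3 go.py "(.641,.214,.1125)"
```

```text
clock: 14.98
tool_pos: [0.641, 0.2142, 0.1181]
ee_rot: [-0.019, 3.141, 0.0]
wrist_force: [-2.6, -0.4, 5.3]
width: -0.0
t 14.975 p [0.641  0.2142 0.1181] zaxis [ 3.e-04  0.e+00 -1.e+00] F [-2.56 -0.4   5.27] w -2.428732364891988e-05
[0.641  0.214  0.1125] shift mm [ 0.  -0.2  5.6]
```

```bash
python3 -m inch '[[1,[0,0,0.0015],[0,0,0]],[1,[0,0,0.003],[0,0,0]],[1,[0,0,0.0045],[0,0,0]],[1,[0,0,0.0055],[0,0,0]],[1,[0,0,0.0055],[0,0,0]]]' ; python3 go.py "(.641,.214,.1125)"
```

```text
clock: 15.6
tool_pos: [0.641, 0.2142, 0.1123]
ee_rot: [-0.019, 3.141, 0.0]
wrist_force: [-2.5, -1.6, 4.4]
width: -0.0
t 15.6 p [0.641  0.2142 0.1123] zaxis [ 2.e-04  0.e+00 -1.e+00] F [-2.51 -1.65  4.42] w -3.74109867372533e-05
[0.641  0.214  0.1125] shift mm [-0.  -0.2 -0.2]
```

Pressed. I'll retreat upward and back toward the base for a full check.

```bash
python3 -m inch '[[1,[0,0,-0.02],[0,0,0]],[1,[0,0,-0.06],[0,0,0]],[1,[0,0,-0.12],[0,0,0]],[1,[0.03,0.03,-0.15],[0,0,0]],[1,[0.08,0.06,-0.15],[0,0,0]]]'; python3 -m inch '[[1,[0.04,0.04,0],[0,0,0]],[1,[0.08,0.08,0],[0,0,0]],[1,[0.12,0.12,0],[0,0,0]],[1,[0.12,0.12,0],[0,0,0]],[1,[0.12,0.12,0],[0,0,0]]]' ; python3 look.py 5
python3 - <<'E'
import cv2,numpy as np
a=cv2.imread("pics/top0.png");b=cv2.imread("pics/top5.png");d=cv2.absdiff(a,b)
cv2.imwrite("pics/cmp.png",np.vstack([b[80:300,60:430],np.clip(d[80:300,60:430].astype(int)*3,0,255).astype(np.uint8)]))
E
```

```text
clock: 16.23
tool_pos: [0.5622, 0.2742, 0.2676]
ee_rot: [-0.016, 3.133, 0.006]
wrist_force: [0.3, 0.5, -0.2]
width: 0.0
clock: 16.85
tool_pos: [0.439, 0.3918, 0.2625]
ee_rot: [-0.02, 3.14, 0.001]
wrist_force: [0.5, -0.4, 1.1]
width: 0.0002
side green [262 284  15  13 155] z 0.0586 [ 0.477 -0.301  0.057]
side red [303 217  15  11 118] z 0.1127 [ 0.652 -0.164  0.112]
side yellow [217 180  12   9  89] z 0.1124 [0.477 0.093 0.111]
side blue [254 151  11   8  66] z 0.1124 [0.642 0.212 0.111]
side white [260 177  16  11 125] z 0.12 [0.598 0.041 0.119]
top green [343 225  11  11 102] z 0.0587 [ 0.477 -0.297  0.057]
top red [298 166  12  12 117] z 0.1126 [ 0.652 -0.161  0.111]
top yellow [211 227  13  13 123] z 0.1131 [0.476 0.096 0.112]
top blue [170 172  12  12 114] z 0.1123 [0.642 0.216 0.111]
top white [229 186  11  11 102] z 0.1203 [0.598 0.044 0.119]
```

View pics/cmp.png

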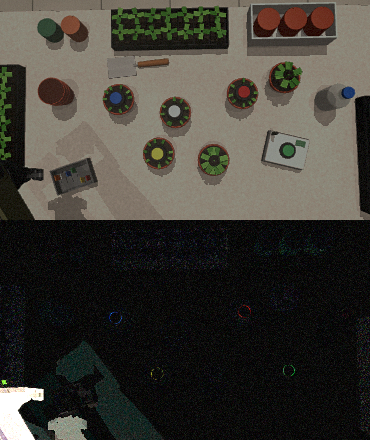

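View pics/side5.png

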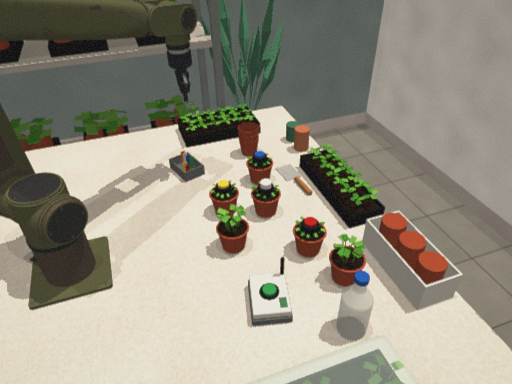

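The before/after difference image shows only the thin rings of the four pressed caps, plus the arm and its shadow. Nothing else moved and the arm is clear, so I'm handing in.

```bash
python3 -c "
from workcell import job; print(job.hand_in())"
```

```text
the job is handed in; nothing more can be done
None
```

I pressed the green key, then the red, yellow and blue caps, in that order with shut fingers, and handed the job in. The clock read about 17 s of the 58 s allowed. No verdict was given.

- **Press depth:** in the last check, the top and side cameras agree. The green key stands at z ≈ 58.6 mm (down about 7.5 mm). Red, yellow and blue stand at z ≈ 112–113 mm (down about 7–7.5 mm). White is still at 120 mm, so it is not pressed.
- **Force:** the largest upward push I read was 5.6 N, against the 20 N limit. Readings came only at the end of each move, so short peaks between them would not show.
- **Surroundings:** the before/after difference image shows no movement of the pots or bystanders. The label box partly lay in the arm's shadow in that image, but its outline did not change. The arm ended clear of everything, with its tip about 26 cm up.
- **Disagreements:** the two cameras differed by 3–4 mm in y, so I aimed at the mean. One early move was refused before the arm moved, because I typed it in millimetres and added a stray argument; I retyped it in metres.

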